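Push a guide pin home in the V-block gauge

ROBOT

A 7-joint arm with a two-finger parallel gripper is mounted at the origin on the work surface. World frame = base frame: x ahead of the robot, y to its left, z up, the work surface at z = 0. Lengths are in m, angles in rad, forces in N, time in s.
With the tool pointing down it reaches from about 0.4 to 0.85 m from the base axis. Payload 4.5 kg.
Tool frame: the origin (TCP) lies where the fingers leave the gripper's body, on its centre line; the fingertips stand 64 mm ahead of it and the grasp point (between the pads) lies 45 mm ahead of it; z points along the fingers, y is the direction in which the jaws open and shut (so a half turn about z gives the same grasp; the last joint's range is limited). The gripper opens to 88 mm and grips with 3 to 60 N. Pads are 18 mm wide; open, the fingers measure 123 mm over their backs; the gripper's body (75 mm by 187 mm) begins 45 mm behind the grasp point.
Start: joints at [1.364, 0.689, -0.195, 1.565, 0.157, 0.902, -0.215], TCP at [0.149, -0.607, 0.303] pointing down, gripper open.
Joint ranges: [-3.01, 3.01], [-0.46, 2.08], [-1.47, 1.51], [0.13, 2.56], [-1, 4.14], [0.04, 2.09], [-2.66, 2.66]. Speed limits (rad/s): [2.57, 2.57, 3.14, 3.14, 3.14, 3.14, 3.14].

INTERFACE

Orientations are given as a unit quaternion [x, y, z, w].
In Python, from plant import monitor, snapshot, workorder, finder gives the robot as it stands.
- The arm moves only by the tool carry_out, never from a script. Its argument "motion" is one flat list of numbers, 6 for each row, row after row: the shift along the tool's x, y, z in cm, then the turn, a rotation vector about the tool's x, y, z in rad. In form: [x, y, z, rx, ry, rz, x, y, z, rx, ry, rz, ...]. A call has 1 to 8 rows; each row shifts and turns the commanded pose from where the row before left it, along the tool's axes as they then stand; what a row does not reach is not made up. A row lasts 1/8 s, in which the tool goes at most 62.5 mm and 10.7 degrees, less where a joint would pass 70% of its speed; a pose out of reach is approached as far as the arm can. A call with a gripper value outside its range is refused whole. "hand" is the finger opening in cm, from 0 to 8.81, set as the call begins (left out, the last holds). The fingers move at their own pace and stop on an object; "grip_force" is the grip in N (left out, the last holds). Time passes only in rows, so rows that do not move let the fingers close. It gives the time, the measured TCP pose, the force and the opening at its end, in the units of the state.
- monitor.get_state(): the state, without advancing time (a new reading comes with each control period).
- snapshot(name): name is "scene" or "side" or "wrist"; returns a dict with "frame" (384x512x3 uint8, red, green, blue), "range_z" (384x512 float32, m along the optical axis (not along the pixel's ray), 0 where there is no reading), "fx", "fy", "cx", "cy" (pixels), "rvec" (rotation vector, rad) and "tvec" (3), from world to camera coordinates, as OpenCV has them; the wrist camera has in their place "hand_eye" (4x4, takes a point from camera to tool coordinates, whose origin is the TCP and whose axes are the flange's). Camera axes: x right, y down, z forward; pixel columns grow to the right and rows downward; lengths in m; the calibration is good to about 2 mm. A picture is of the moment at which its call begins: read the wrist's pose just before it.
- workorder.finish_job(): hands the job in, once; it reports no verdict.
Trained networks look in a picture, given as the dict that the camera call returned (one of the last four; its "shot" number tells which), for a name from the list of things; names that differ only in an ending like _2 or _b are one class to them, and where a whole thing is asked for, a point or a joint stands for the part that bears it (a point fixed in the world has none). Each returns a list of dicts, best first, with "p" (0 to 1); they miss things now and then, are a little off and sometimes report something else, mostly with a low value. They report only what shows in the picture. A call takes as long as a camera call. They do not tell look-alikes from the thing itself.
- finder.masks_of(picture, thing): "pixels" (384x512 bool, what is visible of it) and "extent" ([left, top, right, bottom] in pixels, round what is visible of it).
The state is a dict: "clock": time; "q": joint angles; "qd": joint speeds; "joint_torque": joint torques, N m; "tool_pos": TCP position; "eef_rot": TCP orientation; "contact_force": force on the tool from outside, world axes, zero at the start; "moment": the same for the moment, N m; "opening": opening from 0.0 (shut) to 1.0 (fully open).
Only numpy, scipy, OpenCV 4.12 (cv2) and the standard library are available. Lean on these libraries where they do the work, as an engineer would, in place of code of your own. Each camera call takes 0.05 s, during which the arm holds its last target. There are 200 camera calls.

TASK

Take the longer steel guide pin from the white rack, lower it (do not drop it) into the groove of the V-block at the open end, short of the clamp yoke, and let go of it. Then push it gently along the groove, under the yoke, until its end is fully home against the stop plate, without shoving the V-block more than about a centimetre over the bench. Leave the shorter pin in its place.

Things in the scene. Friction and masses are not known exactly. Their poses are not given: they have to be found in the camera images.
- pin: longer plain steel guide pin: cylinder 26 mm in diameter, 120 mm long, 0.2 to 0.4 kg, in one of the rack's two grooves. Origin at its centre, x along its axis (ends alike; either way round and any roll will do). In the rack its centre is 32 mm above the bench, 7 mm above the rack's top face, its upper side 20 mm above that face.
- short_pin: shorter pin, same steel and diameter (26 mm) but 70 mm long, in the rack's other groove. Origin at its centre, x along its axis. To be left where it lies.
- rack: fixed white plastic rack, 130 mm (x) by 150 mm (y), top face 25 mm high, with two parallel 90-degree V-grooves 11 mm deep and 22 mm wide along its x, at y = +37.5 and -37.5 mm. Origin at the centre of its underside.
- vblock: dark steel V-block, 2.5 kg, standing loose on the bench: it slides at roughly 10 N or more, the pin in the groove at 1 to 4 N; 200 mm long (x), 60 mm wide (y), top face 35 mm high. Origin: centre of underside; +x runs along the groove to the stop. 90-degree V-groove 11 mm deep, 22 mm wide, at y = 0, open at the -x end. A pin lying in it has its centre at z = 42.4 mm, upper side at 55 mm.
- stop_face (a point): on the inner face of the V-block's stop plate (V-block x = +85 mm), at the height of a seated pin's centre. The plate is 15 mm thick, 60 mm wide, 70 mm high above the bench. Fully home, the longer pin touches it: its centre is 60 mm and its rear end 120 mm before this point (V-block x = +25 and -35 mm). Axes as the V-block's.
- yoke_mid (a point): middle of the underside of the aluminium clamp yoke across the groove (V-block x = +30 to +50 mm), 62 mm above the bench. Clear opening 40 mm wide, so the pin passes freely. Its crosspiece reaches 74 mm, the black screw knob on it 94 mm above the bench. Axes as the V-block's.
- lay_point (a point): where the longer pin's centre is well placed when laid at the open end of the groove (V-block x = -42 mm, 42.4 mm above the bench); a centimetre or two either way along the groove will do. Axes as the V-block's.
Things that resemble listed ones, but are neither listed nor needed, are in the scene too. What is shaped like the pin but brown or purple is not meant. Leave any pink look-alike of the vblock alone.

How it is judged:
By the outcome, as a careful person would: the job done as asked, in the order asked, and still so for the second after the job is handed in, with the robot touching nothing.
It also fails if it takes over 53 s, if anything falls off the work surface, if the arm or the gripper's body presses on something with over 40 N, if the wrist force passes 120 N, or if a joint passes its speed limit or range.

## Working session

There is one attempt and no reset: what is moved stays moved. The work goes in short steps, Python scripts to look and compute and a tool call to move; the robot and the scene stay as the last step left them, time stands still between calls to the robot, and variables do not carry over. Pictures are saved under pics/ and viewed, about 8 in all and at most 12, crops included, and the job is handed in when it is done.

Besides the shell and the picture viewer there is one more tool, called after "Emit:" as name(argument=value, ...) on one line, values as JSON. carry_out: Moves the arm, as the interface text tells. Its arguments: {"type":"object","properties":{"motion":{"type":"array"},"hand":{"type":"number"},"grip_force":{"type":"number"}},"required":["motion"]}

```bash
mkdir -p pics; cat > h.py <<'E'
import numpy as np, cv2
from scipy.spatial.transform import Rotation as R
from plant import monitor, snapshot, workorder, finder
def shot(name):
    s=monitor.get_state(); p=snapshot(name); p['st']=s
    if name=='wrist':
        T=np.eye(4);T[:3,:3]=R.from_quat(s['eef_rot']).as_matrix();T[:3,3]=s['tool_pos']
        p['c2w']=T@np.array(p['hand_eye'])
    else:
        T=np.eye(4);T[:3,:3]=cv2.Rodrigues(np.array(p['rvec'],float))[0];T[:3,3]=np.ravel(p['tvec']);p['c2w']=np.linalg.inv(T)
    return p
def cloud(p):
    z=p['range_z'];v,u=np.mgrid[:384,:512]
    c=np.stack([(u-p['cx'])/p['fx']*z,(v-p['cy'])/p['fy']*z,z],-1)
    w=c@p['c2w'][:3,:3].T+p['c2w'][:3,3]; w[z<=0]=np.nan
    return w
def save(p,n,box=None,k=1):
    im=p['frame'][:,:,::-1]
    if box: im=im[box[1]:box[3],box[0]:box[2]]
    cv2.imwrite('pics/'+n,cv2.resize(im,None,fx=k,fy=k,interpolation=cv2.INTER_CUBIC))
def rect(w,m):
    q=w[m];q=q[~np.isnan(q[:,0])]
    r=cv2.minAreaRect(q[:,:2].astype(np.float32)*1000)
    return np.round(q.mean(0),4),np.round(np.percentile(q[:,2],[2,50,98]),3),r
E
cat > a.py <<'E'
from h import *
print(monitor.get_state())
for n in ['scene','side']:
    p=shot(n);save(p,n+'0.png',k=1.5);w=cloud(p)
    for t in ['pin','short_pin','rack','vblock','yoke_mid']:
        for d in finder.masks_of(p,t)[:4]:
            if d['p']>.2: print(n,t,round(d['p'],2),d['extent'],d['pixels'].sum(),*rect(w,d['pixels']))
E
python3 a.py
```

```text
{'clock': 0.0, 'q': array([ 1.36382472,  0.68999128, -0.19450483,  1.56629441,  0.15730173,
        0.90248808, -0.21511087]), 'qd': array([-4.03592134e-04, -6.89687675e-04, -4.49079478e-04,  1.67136330e-03,
        1.17428876e-03,  8.08866415e-04,  5.90799488e-05]), 'joint_torque': array([-4.01396464e-04, -5.27564335e+01, -1.26663275e+00, -1.53429347e+01,
       -5.25724702e-02,  6.53733354e-03,  1.69838409e-04]), 'tool_pos': array([ 0.14887205, -0.60650541,  0.30191836]), 'eef_rot': array([ 9.92758289e-01,  1.20125674e-01, -1.73140392e-04, -8.78237528e-04]), 'contact_force': array([ 1.05025357, -0.56290792, -0.64964763]), 'moment': array([ 0.00693979,  0.0140544 , -0.04337977]), 'opening': 1.0012591547553296}
scene pin 0.88 [256.6, 116.2, 303.2, 129.6] 379 [ 0.2964 -0.2541  0.0197] [0.006 0.021 0.028] ((293.28643798828125, -258.36004638671875), (28.3061580657959, 118.42517852783203), 67.57880401611328)
scene pin 0.85 [196.9, 154.3, 247.8, 166.0] 499 [ 0.5178 -0.1648  0.0384] [0.002 0.041 0.047] ((509.7320251464844, -174.71469116210938), (55.79158020019531, 135.7277069091797), 81.66
[... 2877 characters left out ...]
] ((354.9017639160156, 293.45867919921875), (257.8340148925781, 142.41485595703125), 50.77185821533203)
side vblock 0.61 [237.7, 109.1, 301.5, 177.2] 2214 [0.5832 0.1702 0.0334] [-0.001  0.032  0.083] ((594.1654663085938, 219.36917114257812), (291.393310546875, 109.24546813964844), 89.72247314453125)
side yoke_mid 0.63 [237.8, 108.0, 300.6, 178.2] 2169 [0.5829 0.1701 0.0342] [0.001 0.032 0.083] ((593.1156616210938, 239.4845428466797), (103.23007202148438, 329.268798828125), 3.2566611766815186)
side yoke_mid 0.59 [133.1, 119.2, 203.7, 176.7] 2245 [0.3578 0.2209 0.0352] [-0.001  0.032  0.084] ((356.3320007324219, 293.5372314453125), (260.87310791015625, 139.92405700683594), 52.358665466308594)
```

View pics/scene0.png

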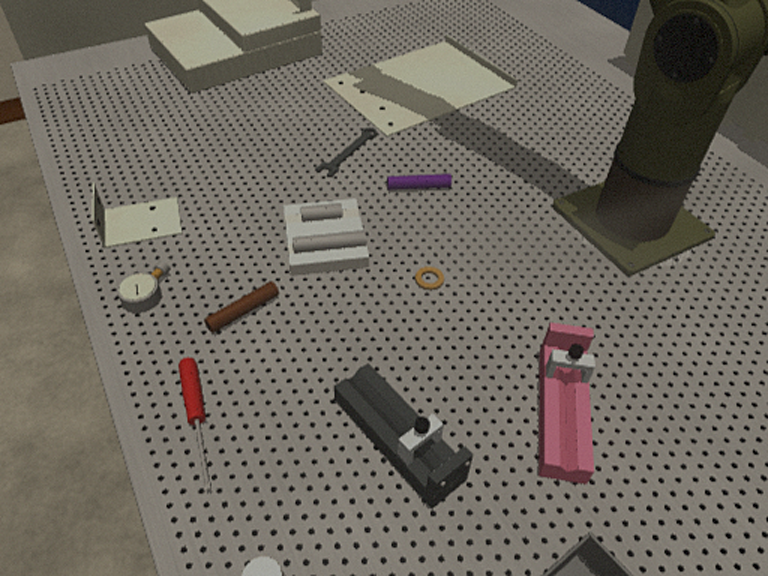

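View pics/side0.png

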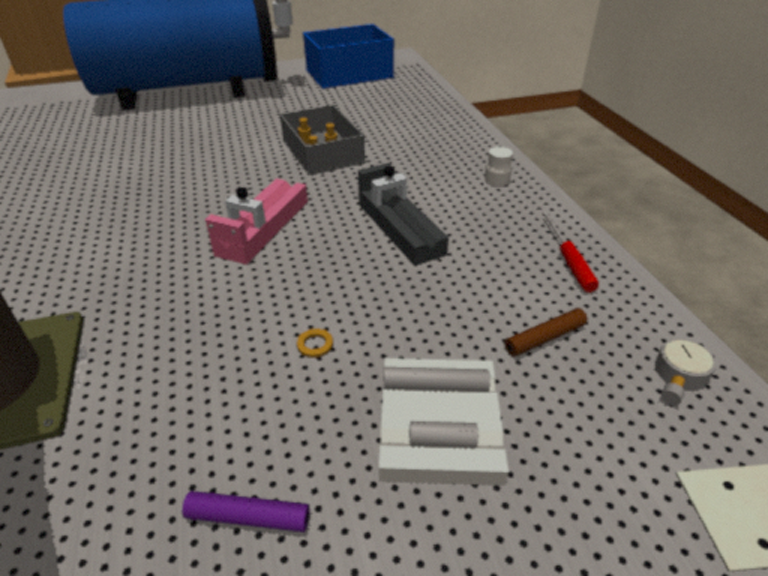

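The side picture shows the white rack at about (293,280) px. The long steel pin is at (291,253) and the short one at (296,290). The dark V-block is at (268,143), with its stop at the far end.

What could be taken for the pin (side pixels):
- long steel pin in the rack: (291,253), chosen
- short pin in the rack: (296,290)
- brown bar: (363,221)
- purple bar: (163,341)

For the V-block, I take the dark one. The pink one at (172,148) is the look-alike.

```bash
cat > vb.py <<'E'
from h import *
def vb(p,w,box=None):
    x,y,z=w[...,0],w[...,1],w[...,2]
    dark=p['frame'].max(-1)<90
    reg=(np.hypot(x-.585,y-.17)<.16)
    m=reg&dark&(abs(z-.035)<.003)
    q=w[m][:,:2].astype(np.float32)*1000
    r=cv2.minAreaRect(q); print('top',m.sum(),r, cv2.boxPoints(r).round().tolist())
    m=reg&(z>.064)&(z<.073); q=w[m][:,:2].astype(np.float32)*1000
    print('high',len(q),cv2.minAreaRect(q))
    m=reg&(z>.078)&(z<.1); print('knob',m.sum(),w[m].mean(0) if m.any() else '')
    m=reg&(z>.067)&dark&(z<.072);q=w[m][:,:2].astype(np.float32)*1000
    if len(q)>5: print('stop top',len(q),cv2.minAreaRect(q))
if __name__=='__main__':
    for n in ['scene','side']:
        p=shot(n);w=cloud(p);vb(p,w)
        if n=='side': save(p,'crop1.png',[230,95,350,335],2.4)
E
python3 vb.py
```

```text
top 1542 ((587.5527954101562, 180.6337890625), (61.22605514526367, 200.55172729492188), 10.73853874206543) [[539.0, 273.0], [576.0, 76.0], [636.0, 88.0], [599.0, 285.0]]
high 409 ((574.5133666992188, 244.9414825439453), (60.207061767578125, 70.99261474609375), 8.824772834777832)
knob 97 [0.58104122 0.22109063 0.09201975]
stop top 289 ((575.9078369140625, 245.810546875), (58.658538818359375, 67.5829849243164), 11.412693977355957)
top 626 ((588.8651733398438, 175.67665100097656), (61.93561553955078, 195.50350952148438), 11.14055061340332) [[540.0, 266.0], [577.0, 74.0], [638.0, 86.0], [600.0, 278.0]]
high 219 ((574.9155883789062, 240.71311950683594), (59.781700134277344, 73.01548767089844), 9.30837631225586)
knob 51 [0.57964858 0.21464549 0.0887034 ]
stop top 64 ((560.1844482421875, 251.32110595703125), (83.7825927734375, 44.192264556884766), 55.67039108276367)
```

View pics/crop1.png

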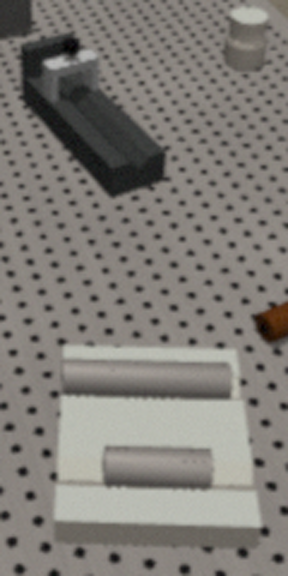

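The crop confirms the choice: the plain steel pin filling the rack's upper groove at crop (147,378), and the dark V-block with its open end towards the rack. Now I move above the pin.

Emit:
carry_out(motion=[4.6,-3.3,0,0,0,0,4.6,-3.3,0,0,0,0,4.6,-3.3,0,0,0,0,4.6,-3.3,0,0,0,0,4.6,-3.3,0,0,0,0,4.6,-3.3,0,0,0,0,4.6,-3.3,0,0,0,0,4.6,-3.3,0,0,0,0], hand=5, grip_force=25)

```text
clock: 1.7
tool_pos: [0.4447, -0.2614, 0.303]
eef_rot: [0.993, 0.12, 0.0, 0.0]
contact_force: [1.1, -0.5, 0.0]
opening: 0.57
```

Emit:
carry_out(motion=[4.7,-3.3,0,0,0,0,4.7,-3.4,0,0,0,0,0,0,1,0,0,0.14,0,0,2,0,0,0.14,0,0,2,0,0,0.14,0,0,2,0,0,0.14,0,0,0,0,0,0,0,0,0,0,0,0])

```text
clock: 2.7
tool_pos: [0.5192, -0.1754, 0.2333]
eef_rot: [0.987, -0.158, 0.001, 0.0]
contact_force: [-0.1, 0.5, 0.1]
opening: 0.569
```

```bash
cat > goal.py <<'E'
from h import *
def tool_delta(gx,gy,gz,yaw):
    s=monitor.get_state();r=R.from_quat(s['eef_rot'])
    M=r.as_matrix(); cy=np.degrees(np.arctan2(M[1,0],M[0,0]))
    d=M.T@(np.array([gx,gy,gz])-s['tool_pos'])*100
    print('t',round(s['clock'],2),'pos',s['tool_pos'].round(4),'yaw',round(cy,2),'tilt',np.degrees(np.arccos(-M[2,2])).round(2),'shift cm',d.round(2),'then rz',round(-np.radians(yaw-cy),3),'q7',s['q'][6].round(2),'F',s['contact_force'].round(1),'op',round(s['opening'],3))
E
cat > b.py <<'E'
from goal import *
p=shot('wrist');w=cloud(p);save(p,'wrist1.png')
for t in ['pin','short_pin']:
  for d in finder.masks_of(p,t)[:3]:
    print(t,round(d['p'],2),d['extent'],*rect(w,d['pixels']&(w[...,2]>.033)))
x,y,z=w[...,0],w[...,1],w[...,2]
m=(abs(z-.04)<.008)&(np.hypot(x-.519,y+.175)<.09)&(abs((x-.519)*np.sin(.314)+(y+.175)*np.cos(.314))<.03)
print(rect(w,m))
tool_delta(.519,-.175,.091,-18)
E
python3 b.py
```

```text
h.py:24: RuntimeWarning: Mean of empty slice.
  return np.round(q.mean(0),4),np.round(np.percentile(q[:,2],[2,50,98]),3),r
  ret = um.true_divide(
Traceback (most recent call last):
  File "b.py", line 5, in <module>
    print(t,round(d['p'],2),d['extent'],*rect(w,d['pixels']&(w[...,2]>.033)))
                                         ~~~~^^^^^^^^^^^^^^^^^^^^^^^^^^^^^^^
  File "h.py", line 24, in rect
    return np.round(q.mean(0),4),np.round(np.percentile(q[:,2],[2,50,98]),3),r
                                          ~~~~~~~~~~~~~^^^^^^^^^^^^^^^^^^
IndexError: index -1 is out of bounds for axis 0 with size 0
```

```bash
sed -i "s/&(w\[...,2\]>.033)//; s/^p=shot.*/&\nprint(np.round(p['c2w'],3),np.nanpercentile(w[...,2],[1,25,50,75,99]))/" b.py; python3 b.py
```

```text
[[-0.313 -0.919 -0.241  0.581]
 [-0.95   0.302  0.08  -0.196]
 [-0.001  0.254 -0.967  0.314]
 [ 0.     0.     0.     1.   ]] [-0.00287622 -0.00141206 -0.0003938   0.2464625   0.27339891]
pin 0.96 [240.7, 130.7, 265.2, 249.6] [ 0.5227 -0.1725  0.0411] [0.033 0.042 0.045] ((509.9640197753906, -167.90582275390625), (25.952587127685547, 140.2991943359375), 71.52861785888672)
pin 0.94 [109.5, 0.0, 191.9, 99.6] [ 0.6772 -0.1258  0.0208] [-0.001  0.023  0.026] ((680.45166015625, -121.9797592163086), (97.64815521240234, 29.569568634033203), 12.499981880187988)
short_pin 0.85 [309.9, 149.2, 342.2, 222.1] [ 0.5031 -0.2424  0.0404] [0.03  0.042 0.045] ((495.7923583984375, -243.95108032226562), (29.350309371948242, 80.19422912597656), 71.57959747314453)
short_pin 0.72 [0.5, 158.5, 34.3, 224.0] [0.593 0.082 0.015] [-0.001  0.014  0.034] ((591.5820922851562, 88.5876693725586), (36.52726745605469, 71.25965881347656), 61.93918228149414)
(array([ 0.5234, -0.1726,  0.0413]), array([0.035, 0.042, 0.045]), ((519.65966796875, -171.21595764160156), (25.258167266845703, 119.82186889648438), 71.3165054321289))
t 2.95 pos [ 0.5191 -0.1755  0.2334] yaw -18.26 tilt 0.08 shift cm [-0.04 -0.05 14.24] then rz -0.005 q7 -1.62 F [-0.8 -0.9 -0.3] op 0.568
```

View pics/wrist1.png

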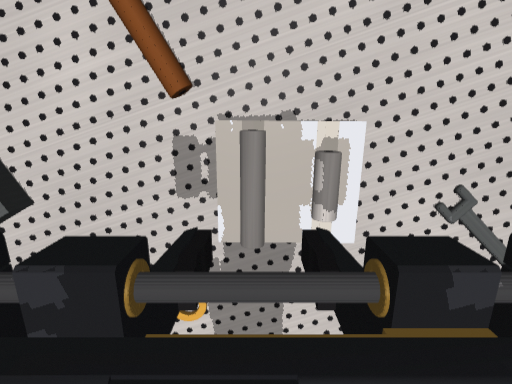

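The wrist view shows the long steel pin at (252,188) between the fingers, the short pin at (326,185) and the brown bar at (150,45). The pin lies about 3 mm towards tool −y. I descend.

Emit:
carry_out(motion=[0,-0.3,3,0,0,0.005,0,0,3,0,0,0,0,0,3,0,0,0,0,0,2.2,0,0,0,0,0,1.6,0,0,0,0,0,1.0,0,0,0,0,0,0.4,0,0,0,0,0,0,0,0,0])

```text
clock: 3.95
tool_pos: [0.5199, -0.1726, 0.091]
eef_rot: [0.987, -0.161, 0.0, 0.0]
contact_force: [0.7, -0.0, 0.3]
opening: 0.57
```

Emit:
carry_out(motion=[0,0,0,0,0,0,0,0,0,0,0,0,0,0,0,0,0,0,0,0,0,0,0,0,0,0,0,0,0,0,0,0,0,0,0,0], hand=1.5, grip_force=30)

```text
clock: 4.7
tool_pos: [0.5204, -0.1714, 0.0911]
eef_rot: [0.987, -0.161, 0.0, -0.001]
contact_force: [2.2, 5.7, 5.2]
opening: 0.282
```

Emit:
carry_out(motion=[0,0,-0.3,0,0,0,0,0,-0.7,0,0,0,0,0,-1.5,0,0,0,0,0,-2.5,0,0,0,0,0,-3,0,0,0,0,0,-2,0,0,0,0,0,0,0,0,0,0,0,0,0,0,0])

```text
clock: 5.7
tool_pos: [0.5192, -0.1726, 0.1905]
eef_rot: [0.987, -0.161, -0.0, 0.0]
contact_force: [0.2, -0.9, -3.1]
opening: 0.286
```

```bash
cat > c.py <<'E'
from goal import *
from vb import vb
p=shot('side');w=cloud(p);save(p,'side2.png',[180,80,370,330],2.2)
vb(p,w)
for d in finder.masks_of(p,'pin')[:4]: print(round(d['p'],2),d['extent'],*rect(w,d['pixels']))
tool_delta(.596,.138,.2,101)
E
python3 c.py
```

```text
top 330 ((586.8152465820312, 184.1233673095703), (61.62711715698242, 176.56753540039062), 10.951906204223633) [[540.0, 265.0], [573.0, 92.0], [634.0, 103.0], [600.0, 277.0]]
high 216 ((575.9525146484375, 241.5723419189453), (59.683109283447266, 72.85530853271484), 11.444014549255371)
knob 53 [0.57947627 0.2145652  0.08862508]
stop top 53 ((562.998779296875, 257.75018310546875), (77.1524887084961, 39.73572540283203), 49.252227783203125)
0.73 [119.4, 328.1, 205.9, 356.6] [ 0.2946 -0.2665  0.0213] [0.011 0.023 0.026] ((295.29278564453125, -257.711669921875), (35.428646087646484, 119.46585845947266), 66.3660888671875)
0.69 [336.0, 206.7, 392.1, 237.6] [ 0.688  -0.1294  0.0198] [0.007 0.022 0.026] ((690.3568115234375, -116.7463150024414), (120.56476593017578, 40.752113342285156), 12.542757034301758)
0.6 [251.3, 199.9, 336.4, 220.6] [ 0.4979 -0.1692  0.1327] [-0.001  0.139  0.144] ((530.1981201171875, -138.482666015625), (247.54150390625, 165.10096740722656), 64.41062927246094)
t 5.8 pos [ 0.5191 -0.1724  0.1899] yaw -18.58 tilt 0.11 shift cm [ -2.6  -31.87  -1.01] then rz -2.087 q7 -1.62 F [-0.2  0.2 -2.4] op 0.285
```

View pics/side2.png

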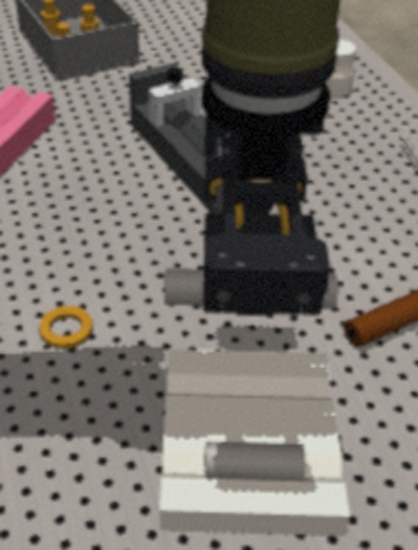

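The pin is held level at crop (250,290), the rack groove is empty, and the short pin is undisturbed at (255,460). I carry it over and turn it.

Emit:
carry_out(motion=[-0.3,-4,-0.5,0,0,0,-0.3,-4,-0.5,0,0,0,-0.4,-4,-0.5,0,0,0,-0.4,-4,-0.5,0,0,0,-0.3,-4,0,0,0,0,-0.3,-4,0,0,0,0,-0.3,-4,0,0,0,0,-0.3,-3.9,0,0,0,0])

```text
clock: 6.8
tool_pos: [0.5964, 0.1394, 0.2095]
eef_rot: [0.987, -0.161, -0.001, 0.001]
contact_force: [0.5, 0.5, -3.6]
opening: 0.29
```

Emit:
carry_out(motion=[0,0,0,0,0,-0.17,0,0,0,0,0,-0.17,0,0,0,0,0,-0.17,0,0,0,0,0,-0.17,0,0,0,0,0,-0.17,0,0,0,0,0,-0.17,0,0,0,0,0,-0.17,0,0,0,0,0,-0.17])

```text
clock: 7.8
tool_pos: [0.5962, 0.1377, 0.2095]
eef_rot: [0.868, 0.497, -0.001, -0.0]
contact_force: [-0.5, 0.3, -2.5]
opening: 0.283
```

Emit:
carry_out(motion=[0,0,0,0,0,-0.17,0,0,0,0,0,-0.17,0,0,0,0,0,-0.17,0,0,0,0,0,-0.17,0,0,0,0,0,-0.047,0,0,0,0,0,0,0,0,0,0,0,0])

```text
clock: 8.68
tool_pos: [0.5966, 0.1381, 0.2105]
eef_rot: [0.637, 0.771, -0.0, -0.0]
contact_force: [-1.1, -0.3, -2.0]
opening: 0.285
```

```bash
cat > d.py <<'E'
from goal import *
from vb import vb
tool_delta(.596,.138,.12,101)
s=monitor.get_state()
for n in ['wrist','scene']:
    p=shot(n);w=cloud(p);vb(p,w)
    M=R.from_quat(s['eef_rot']).as_matrix()
    l=(w-s['tool_pos'])@M
    m=(abs(l[...,1])<.016)&(abs(l[...,0])<.1)&(l[...,2]>.04)&(l[...,2]<.068)
    q=l[m]; print(n,'pin in tool',len(q), np.percentile(q,[1,50,99],axis=0).round(4).tolist() if len(q) else '')
    if n=='wrist': save(p,'wrist2.png')
E
python3 d.py
```

```text
t 8.68 pos [0.5966 0.1381 0.2105] yaw 100.91 tilt 0.03 shift cm [ 0.   -0.06  9.05] then rz -0.002 q7 -0.56 F [-1.1 -0.3 -2. ] op 0.285
top 1423 ((586.6004638671875, 185.03512573242188), (59.6616325378418, 162.42813110351562), 10.872639656066895) [[542.0, 259.0], [573.0, 100.0], [631.0, 111.0], [601.0, 270.0]]
high 3284 ((575.0385131835938, 244.50819396972656), (59.988826751708984, 69.24891662597656), 10.825026512145996)
knob 597 [0.57982458 0.21987325 0.09245716]
stop top 94 ((575.5858154296875, 260.26593017578125), (48.17418670654297, 41.757694244384766), 43.25994873046875)
wrist pin in tool 8709 [[-0.0444, -0.0142, 0.0424], [0.0193, -0.0004, 0.049], [0.0596, 0.0139, 0.0601]]
top 1530 ((588.0810546875, 180.40452575683594), (61.2115364074707, 200.98646545410156), 10.031116485595703) [[540.0, 274.0], [575.0, 76.0], [636.0, 87.0], [601.0, 285.0]]
high 400 ((575.0443115234375, 244.131591796875), (60.3067741394043, 70.87618255615234), 10.430461883544922)
knob 94 [0.58080875 0.22106754 0.0923814 ]
stop top 271 ((576.02099609375, 244.16677856445312), (58.70358657836914, 70.60311126708984), 10.828237533569336)
scene pin in tool 540 [[-0.0013, -0.0153, 0.041], [0.0332, 0.0031, 0.0491], [0.0597, 0.0154, 0.0657]]
```

View pics/wrist2.png

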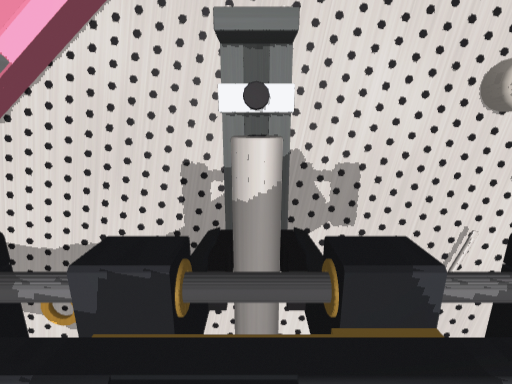

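The wrist view shows the pin's front end at (257,138), centred over the groove and short of the yoke at (256,97). The stop is at (256,20). It is about 1 mm off sideways, so I shift by that and lower.

Emit:
carry_out(motion=[0,-0.1,2,0,0,0,0,0,3,0,0,0,0,0,2.5,0,0,0,0,0,1.5,0,0,0,0,0,0.8,0,0,0,0,0,0.5,0,0,0,0,0,0.2,0,0,0,0,0,0,0,0,0])

```text
clock: 9.78
tool_pos: [0.596, 0.138, 0.1061]
eef_rot: [0.636, 0.772, 0.0, 0.0]
contact_force: [-0.3, 0.3, -1.7]
opening: 0.282
```

Emit:
carry_out(motion=[0,0,0.1,0,0,0,0,0,0.1,0,0,0,0,0,0,0,0,0,0,0,0,0,0,0])

```text
clock: 10.28
tool_pos: [0.5958, 0.138, 0.1037]
eef_rot: [0.636, 0.772, -0.0, 0.0]
contact_force: [-0.3, 1.5, -2.2]
opening: 0.288
```

Emit:
carry_out(motion=[0,0,0.1,0,0,0,0,0,0.05,0,0,0,0,0,0,0,0,0,0,0,0,0,0,0])

```text
clock: 10.78
tool_pos: [0.5958, 0.138, 0.1022]
eef_rot: [0.636, 0.772, 0.0, 0.0]
contact_force: [-0.6, 0.4, -1.9]
opening: 0.284
```

Emit:
carry_out(motion=[0,0,0.05,0,0,0,0,0,0.03,0,0,0,0,0,0,0,0,0,0,0,0,0,0,0])

```text
clock: 11.28
tool_pos: [0.5959, 0.138, 0.1015]
eef_rot: [0.636, 0.772, 0.0, 0.0]
contact_force: [0.3, 0.3, -2.1]
opening: 0.287
```

Emit:
carry_out(motion=[0,0,0.05,0,0,0,0,0,0,0,0,0,0,0,0,0,0,0])

```text
clock: 11.65
tool_pos: [0.5962, 0.1381, 0.1012]
eef_rot: [0.636, 0.772, 0.0, 0.0]
contact_force: [1.8, 0.1, 1.0]
opening: 0.284
```

Emit:
carry_out(motion=[0,0,0.05,0,0,0,0,0,0,0,0,0,0,0,0,0,0,0])

```text
clock: 12.02
tool_pos: [0.5962, 0.1381, 0.1011]
eef_rot: [0.636, 0.772, 0.0, 0.0]
contact_force: [0.5, -0.5, 4.9]
opening: 0.282
```

It is seated: Fz went from −2 to +5 N. I release, rise, back off behind the rear end and close the fingers.

Emit:
carry_out(motion=[0,0,-0.05,0,0,0,0,0,0,0,0,0,0,0,0,0,0,0,0,0,0,0,0,0], hand=4.6)

```text
clock: 12.52
tool_pos: [0.5955, 0.1379, 0.1007]
eef_rot: [0.636, 0.772, -0.0, -0.0]
contact_force: [-0.5, -0.1, 0.1]
opening: 0.524
```

Emit:
carry_out(motion=[0,0,-1,0,0,0,0,0,-2,0,0,0,0,0,-3,0,0,0,-2,0,-2,0,0,0,-3,0,0,0,0,0,-2.5,0,0,0,0,0,-1.5,0,0,0,0,0,0,0,0,0,0,0])

```text
clock: 13.52
tool_pos: [0.6132, 0.0485, 0.1815]
eef_rot: [0.637, 0.771, 0.0, 0.0]
contact_force: [-0.5, 0.7, -0.0]
opening: 0.522
```

Emit:
carry_out(motion=[0,0,0,0,0,0,0,0,0,0,0,0,0,0,0,0,0,0,0,0,0,0,0,0,0,0,0,0,0,0], hand=0, grip_force=10)

```text
clock: 14.15
tool_pos: [0.6129, 0.0497, 0.1809]
eef_rot: [0.636, 0.772, -0.0, -0.0]
contact_force: [1.3, -0.7, -0.4]
opening: 0.007
```

```bash
cat > e.py <<'E'
from goal import *
from vb import vb
import sys
o=np.array([.5874,.1805]);u=np.array([-.189,.982]);v=np.array([.982,.189])
for n in ['wrist','side','scene']:
    p=shot(n);w=cloud(p);vb(p,w)
    for d in finder.masks_of(p,'pin')[:4]:
        q=w[d['pixels']];q=q[(q[:,2]>.044)&(q[:,2]<.062)]
        if len(q)<30: continue
        a=(q[:,:2]-o)@u;b=(q[:,:2]-o)@v
        print(n,'pin',round(d['p'],2),'x',np.percentile(a,[1,50,99]).round(4),'y',np.median(b).round(4),'z',np.percentile(q[:,2],[50,98]).round(4))
    if n==sys.argv[1]: save(p,sys.argv[2])
s=monitor.get_state();t=s['tool_pos'][:2]-o;print('tcp in vb',(t@u).round(4),(t@v).round(4))
tool_delta(*(o-.118*u),.103,100.9)
E
python3 e.py wrist wrist3.png
```

```text
top 80 ((612.4488525390625, 138.38282775878906), (16.086153030395508, 108.46580505371094), 20.100725173950195) [[586.0, 187.0], [624.0, 85.0], [639.0, 90.0], [601.0, 192.0]]
high 0 ((0.0, 0.0), (0.0, 0.0), 0.0)
knob 0 
wrist pin 0.55 x [-0.1014 -0.0406  0.0086] y -0.0 z [0.0522 0.0547]
top 444 ((588.5576171875, 172.22207641601562), (60.631446838378906, 197.60092163085938), 11.123010635375977) [[540.0, 263.0], [578.0, 69.0], [637.0, 81.0], [599.0, 275.0]]
high 148 ((564.923095703125, 240.06387329101562), (40.86549758911133, 77.05764770507812), 8.327484130859375)
knob 10 [0.57389449 0.21456998 0.0840221 ]
stop top 42 ((552.8663330078125, 250.43899536132812), (62.31631851196289, 31.070959091186523), 63.53474807739258)
side pin 0.84 x [-0.1068 -0.0544  0.0123] y -0.0044 z [0.0512 0.0547]
top 1226 ((587.5425415039062, 179.9775848388672), (61.42100524902344, 201.45785522460938), 10.723904609680176) [[539.0, 273.0], [576.0, 75.0], [636.0, 87.0], [599.0, 285.0]]
high 418 ((575.478759765625, 244.23260498046875), (60.42094039916992, 70.98048400878906), 11.684922218322754)
knob 95 [0.5808509  0.22117326 0.09230169]
stop top 276 ((574.7964477539062, 245.91360473632812), (59.209754943847656, 67.841064453125), 9.246343612670898)
scene pin 0.71 x [-0.1018 -0.0393  0.016 ] y 0.0035 z [0.053  0.0566]
tcp in vb -0.1334 0.0003
t 14.45 pos [0.6129 0.0496 0.1809] yaw 101.0 tilt 0.01 shift cm [ 1.54 -0.03  7.79] then rz 0.002 q7 -0.45 F [ 0.1 -0.3  0.1] op 0.004
```

View pics/wrist3.png

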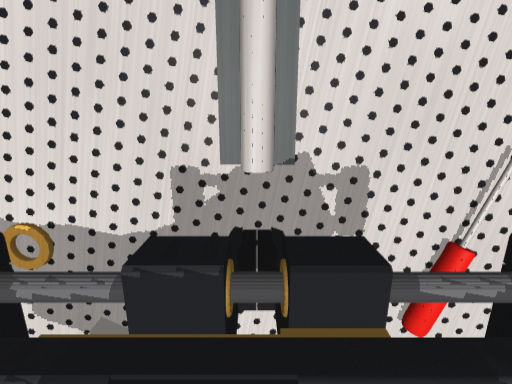

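The pin lies seated on the groove axis, with its rear end at (256,168) px, V-block x ≈ −0.102. The closed fingers are 3 cm behind it. I go down, then push slowly.

Emit:
carry_out(motion=[0,0,2,0,0,0,0,0,2.5,0,0,0,0,0,2,0,0,0,0,0,1,0,0,0,0.7,0,0.3,0,0,0,0.5,0,0,0,0,0,0.3,0,0,0,0,0,0,0,0,0,0,0])

```text
clock: 15.45
tool_pos: [0.6103, 0.0649, 0.1035]
eef_rot: [0.636, 0.772, 0.0, 0.0]
contact_force: [0.1, -0.2, 0.2]
opening: 0.005
```

Emit:
carry_out(motion=[0.15,0,0,0,0,0,0.15,0,0,0,0,0,0.15,0,0,0,0,0,0.2,0,0,0,0,0,0.2,0,0,0,0,0,0.2,0,0,0,0,0,0.2,0,0,0,0,0,0.2,0,0,0,0,0])

```text
clock: 16.45
tool_pos: [0.6073, 0.0786, 0.1029]
eef_rot: [0.636, 0.772, -0.0, 0.0]
contact_force: [0.2, -1.8, 0.9]
opening: 0.008
```

Emit:
carry_out(motion=[0.25,0,0,0,0,0,0.25,0,0,0,0,0,0.25,0,0,0,0,0,0.25,0,0,0,0,0,0.25,0,0,0,0,0,0.25,0,0,0,0,0,0.25,0,0,0,0,0,0.25,0,0,0,0,0])

```text
clock: 17.45
tool_pos: [0.6035, 0.0984, 0.1029]
eef_rot: [0.636, 0.772, 0.0, 0.0]
contact_force: [0.6, -2.4, 0.6]
opening: 0.007
```

```bash
python3 e.py scene s3.png | grep -v -e knob -e stop
```

```text
top 4091 ((591.4021606445312, 159.34814453125), (60.123046875, 117.41403198242188), 10.858190536499023) [[551.0, 211.0], [573.0, 96.0], [632.0, 107.0], [610.0, 223.0]]
high 408 ((601.35693359375, 107.16777801513672), (22.794363021850586, 4.682577133178711), 9.75577449798584)
wrist pin 0.7 x [-0.0706 -0.0127  0.0297] y -0.0001 z [0.0523 0.0547]
top 255 ((588.06591796875, 174.95364379882812), (61.3687858581543, 194.7704620361328), 11.215827941894531) [[539.0, 265.0], [577.0, 73.0], [637.0, 85.0], [599.0, 276.0]]
high 140 ((580.7481079101562, 179.23533630371094), (59.86384582519531, 196.11532592773438), 6.273347854614258)
top 1193 ((588.5172119140625, 180.7720947265625), (61.496788024902344, 200.4250030517578), 10.060319900512695) [[541.0, 274.0], [576.0, 77.0], [636.0, 87.0], [601.0, 285.0]]
high 421 ((583.0189208984375, 189.800537109375), (60.36940383911133, 183.72715759277344), 9.116232872009277)
scene pin 0.77 x [-0.0708 -0.0201  0.0473] y 0.0037 z [0.053  0.0567]
tcp in vb -0.0831 0.0002
t 17.75 pos [0.6033 0.0989 0.1029] yaw 101.03 tilt 0.06 shift cm [-3.49 -0.03 -0.02] then rz 0.002 q7 -0.58 F [ 0.5 -0.8 -0.3] op 0.003
```

The pin slides at about 2 N and the V-block has not moved. About 3.7 cm remains.

Emit:
carry_out(motion=[0.25,0,0,0,0,0,0.25,0,0,0,0,0,0.25,0,0,0,0,0,0.25,0,0,0,0,0,0.25,0,0,0,0,0,0.25,0,0,0,0,0,0.25,0,0,0,0,0,0.25,0,0,0,0,0])

```text
clock: 18.75
tool_pos: [0.5995, 0.1181, 0.1029]
eef_rot: [0.636, 0.772, -0.0, -0.0]
contact_force: [0.8, -0.8, -0.8]
opening: 0.005
```

Emit:
carry_out(motion=[0.2,0,0,0,0,0,0.2,0,0,0,0,0,0.2,0,0,0,0,0,0.2,0,0,0,0,0,0.15,0,0,0,0,0,0.15,0,0,0,0,0,0.1,0,0,0,0,0,0.1,0,0,0,0,0])

```text
clock: 19.75
tool_pos: [0.5971, 0.1306, 0.1029]
eef_rot: [0.636, 0.772, -0.0, 0.0]
contact_force: [0.7, -1.3, -0.9]
opening: 0.008
```

Emit:
carry_out(motion=[0.05,0,0,0,0,0,0.05,0,0,0,0,0,0.05,0,0,0,0,0])

```text
clock: 20.12
tool_pos: [0.5969, 0.132, 0.1029]
eef_rot: [0.636, 0.772, -0.0, 0.0]
contact_force: [0.5, -2.1, -0.7]
opening: 0.006
```

Emit:
carry_out(motion=[0.05,0,0,0,0,0,0.05,0,0,0,0,0,0.05,0,0,0,0,0,0.05,0,0,0,0,0])

```text
clock: 20.62
tool_pos: [0.5964, 0.1341, 0.1029]
eef_rot: [0.636, 0.772, -0.0, 0.0]
contact_force: [0.2, -1.4, 0.0]
opening: 0.003
```

Emit:
carry_out(motion=[0.05,0,0,0,0,0,0.05,0,0,0,0,0])

```text
clock: 20.88
tool_pos: [0.5963, 0.1351, 0.1029]
eef_rot: [0.636, 0.772, -0.0, 0.0]
contact_force: [-0.3, -1.5, -0.4]
opening: 0.004
```

Emit:
carry_out(motion=[0.05,0,0,0,0,0,0.05,0,0,0,0,0])

```text
clock: 21.12
tool_pos: [0.5961, 0.1359, 0.1029]
eef_rot: [0.636, 0.772, -0.0, 0.0]
contact_force: [0.0, -2.2, -0.6]
opening: 0.009
```

Emit:
carry_out(motion=[0.05,0,0,0,0,0,0.05,0,0,0,0,0])

```text
clock: 21.38
tool_pos: [0.5961, 0.136, 0.1029]
eef_rot: [0.636, 0.771, -0.001, 0.001]
contact_force: [0.2, -4.9, 0.8]
opening: 0.001
```

Emit:
carry_out(motion=[0.05,0,0,0,0,0,0.05,0,0,0,0,0])

```text
clock: 21.62
tool_pos: [0.5961, 0.1361, 0.1029]
eef_rot: [0.637, 0.771, -0.001, 0.001]
contact_force: [1.7, -6.8, 0.7]
opening: 0.0
```

```bash
python3 e.py scene s4.png | grep -v -e knob -e stop
```

```text
top 3930 ((589.6889038085938, 168.20278930664062), (60.029109954833984, 175.05389404296875), 10.84178352355957) [[544.0, 249.0], [577.0, 77.0], [636.0, 88.0], [603.0, 260.0]]
high 5044 ((586.3455810546875, 186.16812133789062), (56.545082092285156, 88.84009552001953), 10.933003425598145)
top 399 ((592.9341430664062, 150.51498413085938), (61.06599044799805, 146.80984497070312), 11.599940299987793) [[548.0, 216.0], [578.0, 72.0], [638.0, 85.0], [608.0, 229.0]]
high 68 ((581.3555908203125, 191.37203979492188), (35.64657211303711, 142.5140838623047), 14.945597648620605)
side pin 0.7 x [-0.4215 -0.403  -0.3856] y -0.1642 z [0.0447 0.046 ]
side pin 0.51 x [-0.0389  0.      0.0226] y -0.0085 z [0.0502 0.0556]
top 866 ((587.219970703125, 180.42567443847656), (61.01341247558594, 200.2357635498047), 10.718832969665527) [[539.0, 273.0], [576.0, 76.0], [636.0, 88.0], [599.0, 284.0]]
high 414 ((579.2207641601562, 209.99722290039062), (61.040122985839844, 142.53114318847656), 8.44056510925293)
scene pin 0.55 x [-0.0334  0.0099  0.077 ] y 0.0037 z [0.0532 0.0571]
tcp in vb -0.0453 0.0001
t 21.93 pos [0.5961 0.1361 0.1029] yaw 100.92 tilt 0.17 shift cm [-7.27 -0.01  0.01] then rz 0.0 q7 -0.64 F [ 1.4 -5.8  1.2] op 0.007
```

The motion stopped exactly where expected (TCP at −45 mm), and the force rose to about 7 N with no motion, so the pin is home. I back off straight, then lift clear and check.

Emit:
carry_out(motion=[-0.5,0,0,0,0,0,-1.5,0,0,0,0,0,-2,0,-1,0,0,0,-1,0,-3,0,0,0,0,0,-4,0,0,0,-2,0,-2,0,0,0,0,0,0,0,0,0,0,0,0,0,0,0])

```text
clock: 22.92
tool_pos: [0.6085, 0.0696, 0.202]
eef_rot: [0.636, 0.772, -0.0, -0.001]
contact_force: [-0.2, 0.4, -0.4]
opening: 0.007
```

```bash
python3 e.py wrist w5.png; python3 - <<'E'
from h import *
p=shot('scene');save(p,'s5.png',[180,110,330,350],2.4)
p=shot('side');w=cloud(p)
for d in finder.masks_of(p,'short_pin')[:1]: print(d['p'],*rect(w,d['pixels']))
E
```

```text
top 1393 ((594.6199340820312, 151.5480499267578), (59.08638381958008, 140.93153381347656), 9.696483612060547) [[554.0, 216.0], [577.0, 77.0], [636.0, 87.0], [612.0, 226.0]]
high 406 ((581.8815307617188, 210.33554077148438), (55.24683380126953, 1.6351232528686523), 11.019537925720215)
knob 0 
wrist pin 0.72 x [-0.0343  0.0018  0.0335] y -0.0 z [0.0521 0.0549]
wrist pin 0.36 x [-0.035   0.0303  0.0351] y -0.0007 z [0.0519 0.0616]
top 518 ((588.5038452148438, 174.70738220214844), (61.349700927734375, 196.32423400878906), 10.94780445098877) [[540.0, 265.0], [577.0, 73.0], [637.0, 84.0], [600.0, 277.0]]
high 216 ((576.3599243164062, 241.6073455810547), (59.69668960571289, 73.57242584228516), 12.161425590515137)
knob 53 [0.57949936 0.21464274 0.08857786]
stop top 57 ((561.6757202148438, 256.95306396484375), (76.7010269165039, 40.71430587768555), 49.96458435058594)
side pin 0.53 x [-0.0379 -0.0033  0.044 ] y -0.005 z [0.051  0.0548]
top 1256 ((587.680419921875, 179.93482971191406), (61.24634552001953, 201.5930938720703), 10.78335189819336) [[539.0, 273.0], [576.0, 75.0], [637.0, 87.0], [599.0, 285.0]]
high 417 ((575.1624755859375, 244.35113525390625), (61.101287841796875, 70.2867431640625), 10.841246604919434)
knob 96 [0.58084014 0.22114227 0.09234225]
stop top 277 ((575.5586547851562, 245.66619873046875), (60.05720901489258, 67.61031341552734), 11.104608535766602)
scene pin 0.88 x [-0.0337  0.0124  0.0789] y 0.0034 z [0.0531 0.0569]
tcp in vb -0.1127 0.0
t 23.23 pos [0.6087 0.0699 0.2022] yaw 101.06 tilt 0.07 shift cm [-0.54  0.01  9.92] then rz 0.003 q7 -0.46 F [ 0.4 -0.2  0.9] op 0.008
0.78 [ 0.4985 -0.2508  0.0397] [0.026 0.042 0.045] ((501.6046142578125, -241.62579345703125), (35.46868133544922, 67.0233383178711), 72.36280059814453)
```

View pics/w5.png

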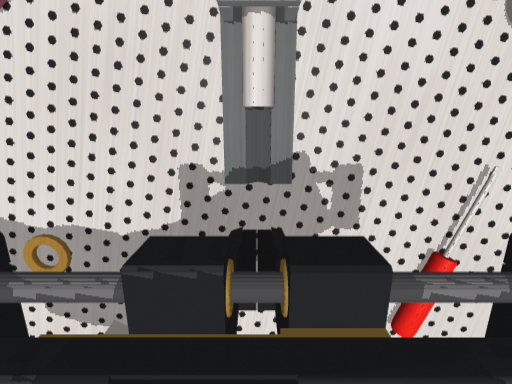

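View pics/s5.png

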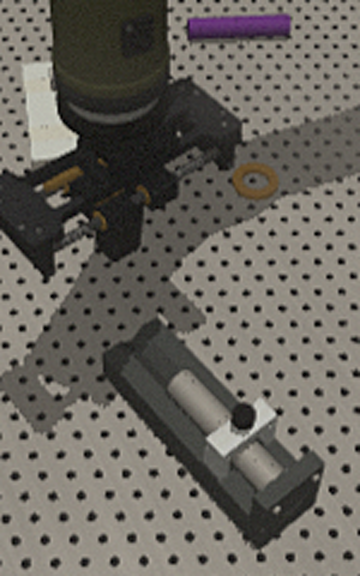

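The wrist view shows the rear end at (258,106), V-block x ≈ −35 mm. The scene crop shows the pin passing under the yoke at (240,425) and reaching the stop plate at (280,490). The V-block and short pin are unmoved, and the arm is clear.

```bash
python3 -c "
from h import *
print(workorder.finish_job())"
```

```text
the job is handed in; nothing more can be done
None
```

I took the longer steel pin from the rack, lowered it into the open end of the V-block's groove until it touched, and let go. Then I pushed it with closed fingers under the yoke until it met the stop. The job was handed in at about 23 s.

- **Pin home:** the push stopped at the expected spot and the force rose to about 7 N with no further motion. The wrist camera put the rear end at about −34 to −35 mm along the V-block, against −35 mm when fully home. The side and scene cameras read −38 and −34 mm, within their noise.
- **V-block:** its measured position changed by no more than about 1 mm.
- **Short pin:** it is still in its groove. The last reading differed by a few millimetres from the first, with the arm partly in view.
- **Arm:** it ended clear, touching nothing.

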